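Change over the airing of dried herb samples in two-position snap-cap tubes

ROBOT

A 6-joint arm with a two-finger parallel gripper is mounted at the origin on the work surface. World frame = base frame: x ahead of the robot, y to its left, z up, the work surface at z = 0. Lengths are in m, angles in degrees, forces in N, time in s.
With the tool pointing down it reaches from about 0.25 to 0.725 m from the base axis. Payload 9.7 kg.
Tool frame: the origin (TCP) lies midway between the tips of the shut fingers; the grasp point (between the pads) lies 19 mm behind it; z points along the fingers, y is the line along which they close (so a half turn about z gives the same grasp; the last joint's range is limited). The gripper opens to 85 mm and grips with 20 to 120 N. Pads are 22 mm wide; open, the fingers measure 114 mm over their backs; the gripper's body (76 mm by 85 mm) begins 54 mm behind the grasp point. The pads swing forward as they close: fully open they stand 13 mm farther back than shut.
Start: joints at [66.234, 4.979, 10.078, 95.1, 0, 90], TCP at [0.222, 0.503, 0.231] pointing down, gripper open.
Joint ranges: [-179.16, 179.16], [-48.56, 103.87], [-65.8, 70.77], [-126.05, 130.52], [-82.76, 87.17], [-180, 180]. Speed limits (degrees/s): [127.2, 127.2, 147.25, 180, 180, 180].

INTERFACE

Orientations are given as [roll, pitch, yaw] about the fixed x, y, z axes, in that order (R = Rz(yaw) Ry(pitch) Rx(roll)).
In Python, from workcell import readout, imaging, bot, spotter gives the robot as it stands.
- The arm moves only by the shell command python3 -m jog 'ROWS' [FORCE]. ROWS is JSON, a list of rows, each an object with "rotation": the turn, a rotation vector about the world's x, y, z in degrees, a list of three; "translation": the shift along the world's x, y, z in mm, a list of three; "grip": the finger opening in mm, from 0 to 85.4. In form: [{"rotation": [wx, wy, wz], "translation": [dx, dy, dz], "grip": grip}, ...]. A call has 1 to 20 rows; each row is the pose to reach, as a shift and turn from the pose commanded when the call began; what a row does not reach only later rows make up. A row lasts 1/10 s, in which the tool goes at most 50 mm and 8.59 degrees, less where a joint would pass 70% of its speed; a pose out of reach is approached as far as the arm can. A call with a gripper value outside its range is refused whole. The fingers move at their own pace and stop on an object; FORCE is the grip in N (left out, the last holds). Time passes only in rows, so rows that repeat a pose let the fingers close. It gives the time, the measured TCP pose, the force, the opening and the grip force at its end, in the units of the state.
- readout.get_obs(): the state, without advancing time (a new reading comes with each control period).
- imaging.camera(name): name is "side" or "top"; returns (picture, depth): 384x512x3 uint8, red, green, blue; 384x512 float32, m along the optical axis (not along the pixel's ray), 0 where there is no reading.
- imaging.camera_info(name): a dict with "vertical_fov" (degrees; the focal length in pixels is half the picture's height over the tangent of half this angle, whatever the lens; pixels are square), "cx", "cy" (the principal point, pixels), "k1" (the pictures are not rectified: a ray, as slopes to the right and down, at radius r is drawn at 1 + k1 r^2 times it, then the intrinsics apply), "extrinsics" (4x4, takes a point from camera to world coordinates). Camera axes: x right, y down, z forward; pixel columns grow to the right and rows downward; lengths in m; the calibration is good to about 2 mm. A picture is of the moment at which its call begins. camera_info takes no time and is no camera call.
- bot.job_done(): hands the job in; it is judged then, once.
Trained networks look in the newest picture that a camera, given by its name, has taken for a name from the list of things; names that differ only in an ending like _2 or _b are one class to them, and where a whole thing is asked for, a point or a joint stands for the part that bears it (a point fixed in the world has none). Each returns a list of dicts, best first, with "confidence" (0 to 1); they miss things now and then, are a little off and sometimes report something else, mostly with a low value. They report only what shows in the picture. A call takes as long as a camera call.
- spotter.spot_in(camera, target): "box" ([centre column, centre row, width, height] in pixels, round what is visible of it).
- spotter.mark_of(camera, target): "uv" ([column, row] in pixels: a listed point, or the origin of a listed thing).
The state is a dict: "time": time; "q": joint angles; "qd": joint speeds; "joint_efforts": joint torques, N m; "ee_pos": TCP position; "tcp_rot": TCP orientation; "wrist_force": force on the tool from outside, world axes, zero at the start; "torque": the same for the moment, N m; "opening": finger opening in m; "grasp_force": force on a finger pad.
Only numpy, scipy, OpenCV 4.12 (cv2) and the standard library are available. Lean on these libraries where they do the work, as an engineer would, in place of code of your own. Each camera call takes 0.05 s, during which the arm holds its last target. There are 200 camera calls.

TASK

On the leaning airing stand, the red-capped sample is dry: press its cap fully home so that it is sealed. Its turn to air goes to the blue-capped sample: pull that cap up along its tube until it clicks into the raised, vented position and let go of it. Leave the yellow and green caps as they are and do not push over or shift anything else on the counter.

Things in the scene. Friction and masses are not known exactly. Their poses are not given: they have to be found in the camera images.
- stand: Fixed airing stand: grey base plate 170 x 320 x 10 mm, two aluminium rails, LED bar. Origin: centre of the plate's underside; x to its rear (away from the robot at yaw 0), y along the row, z up. Four clear tubes, 30 mm in diameter, are clamped at y = -99, -33, 33, 99 mm in any colour order, leaning 30 degrees from vertical with their tops towards the stand's -x side.
- light_bar (a point): Middle of the underside of the solid LED bar over the tubes (28 mm along the stand's x, 320 along y, 16 high), 263 mm above the counter, on two rear posts 300 mm apart, 69 mm behind it. It hangs 130 to 145 mm above the cap tops, which lie 23 to 29 mm nearer the stand's front: come in along the tubes, from the side they lean to, not straight down.
- upper_rail (a point): Top of the upper rail's clamp collars, at the middle of the row, on the plane of the tube axes; axes as the stand's. A sealed cap's skirt begins 13 mm above the collars along the tube, a vented cap's 25 mm above.
- cap_red (a joint): Height of the red cap along its tube, m: 0 sealed (fully home), 0.012 vented (raised stop, a bead keeps it on). Starts vented. All four caps are alike: an over-centre snap at 6 mm drives the cap to the nearer end (within 1 mm of the middle it may hang); starting it from either end takes about 9 N along the tube, less as it nears the middle. The end stops are hard.
- top_red (a point): Centre of the flat top of the red cap, moving with it; z points out along the tube (30 degrees from vertical), y along the row. Every cap is a rigid ribbed cylinder 36 to 38 mm in diameter, 26 mm high; about 28 mm is free between neighbours. Under a vented cap 12 mm of white neck with dark air slots shows.
- cap_blue (a joint): Height of the blue cap along its tube, m: 0 sealed, 0.012 vented. Starts sealed.
- top_blue (a point): Centre of the flat top of the blue cap; axes and sizes as for top_red.
- cap_yellow (a joint): Height of the yellow cap, m: 0 sealed, 0.012 vented. Starts sealed and stays so.
- top_yellow (a point): Centre of the top of the yellow cap; axes and sizes as for top_red.
- cap_green (a joint): Height of the green cap, m: 0 sealed, 0.012 vented. Starts vented and stays so.
- top_green (a point): Centre of the top of the green cap; axes and sizes as for top_red.
- spare_cap: Loose white spare cap standing on the counter before the stand, 36 mm in diameter, 26 mm high; origin at the centre of its underside. A bystander.
- forceps: Loose steel forceps lying flat before the stand, 135 x 20 x 8 mm along their x; origin under their middle. A bystander.
- scissors: Loose scissors with red handles lying flat on the right of the counter, about 170 x 95 x 8 mm along their x; origin under the pivot region. A bystander.
- mortar: Loose brass mortar with its pestle in it, at the right rear, 104 mm in diameter at the rim, 95 mm high (pestle to 165 mm); origin at the centre of its underside. A bystander.
- herb_jar: Loose blue ceramic jar with a white lid, left front, 90 mm in diameter, 130 mm high; origin at the centre of its underside. A bystander.
- scale: Blue electronic scale on the left with a white dish of bark, about 350 x 330 mm, 145 mm high over all; fixed. Origin under its centre.
- enamel_tray: White enamelled tray with a blue rim on the right, 250 x 340 x 49 mm; fixed. Origin under its centre.

How it is judged:
By the outcome, as a careful person would: the job done as asked, in the order asked, and still so for the second after the job is handed in, with the robot touching nothing.
It also fails if it takes over 48 s, if anything falls off the work surface, if the arm or the gripper's body presses on something with over 40 N, if the wrist force passes 120 N, or if a joint passes its speed limit or range.

## Working session

There is one attempt and no reset: what is moved stays moved. The work goes in short steps, Python scripts to look and compute and a shell command to move; the robot and the scene stay as the last step left them, time stands still between calls to the robot, and variables do not carry over. Pictures are saved under pics/ and viewed, at most 10 in all, crops included, and the job is handed in when it is done.

```bash
mkdir -p pics
cat > h.py <<'E'
import numpy as np, cv2
from workcell import readout, imaging, bot, spotter
from scipy.spatial.transform import Rotation as R
def ray(cam,uv):
    i=imaging.camera_info(cam); f=192/np.tan(np.radians(i["vertical_fov"])/2)
    d=np.array([(uv[0]-i["cx"])/f,(uv[1]-i["cy"])/f]); s=d.copy()
    for _ in range(20): s=d/(1+i["k1"]*(s@s))
    E=np.array(i["extrinsics"]); v=np.r_[s,1]
    return E[:3,3],E[:3,:3]@v      # point = o + depth*v
def tri(rs):
    A=0;b=0
    for o,v in rs:
        v=v/np.linalg.norm(v);P=np.eye(3)-np.outer(v,v);A=A+P;b=b+P@o
    p=np.linalg.solve(A,b)
    return p,[np.linalg.norm((np.eye(3)-np.outer(v,v)/(v@v))@(p-o)) for o,v in rs]
E
cat > a.py <<'E'
from h import *
D={}
for c in("side","top"):
    p,d=imaging.camera(c);D[c]=d;cv2.imwrite(f"pics/{c}0.png",p[...,::-1]);np.save(f"pics/{c}0.npy",d)
for t in["top_red","top_blue","top_yellow","top_green","light_bar","upper_rail","stand","spare_cap","forceps","herb_jar"]:
    rs=[]
    for c in("side","top"):
        m=spotter.mark_of(c,t)
        if m:
            m=m[0];u=m["uv"];o,v=ray(c,u);dz=D[c][int(np.clip(u[1],0,383)),int(np.clip(u[0],0,511))]
            print(t,c,np.round(u,1),round(m["confidence"],2),"depthpt",np.round(o+dz*v,3));rs.append((o,v))
    if len(rs)==2:
        p,e=tri(rs);print("   tri",p.round(4),np.round(e,4))
print(readout.get_obs())
E
python3 a.py
```

```text
top_red side [417.1 270.6] 0.64 depthpt [0.594 0.516 0.128]
top_red top [226.9 169. ] 0.65 depthpt [0.561 0.056 0.13 ]
   tri [0.619  0.241  0.3668] [0.2178 0.2178]
top_blue side [261.1 221.1] 0.5 depthpt [0.568 0.008 0.117]
top_blue top [244.5 165.3] 0.46 depthpt [ 0.576 -0.003  0.124]
   tri [0.574  0.003  0.1268] [0.0061 0.0061]
top_yellow side [226.3 211.1] 0.67 depthpt [ 0.569 -0.114  0.122]
top_yellow top [ 99.9 176.8] 0.64 depthpt [0.526 0.49  0.128]
   tri [0.6316 0.1302 0.6748] [0.2013 0.2013]
top_green side [240.4 212.6] 0.53 depthpt [ 0.565 -0.065  0.133]
top_green top [405.7 218.2] 0.64 depthpt [ 0.409 -0.599  0.016]
   tri [ 0.5063 -0.2515  0.2999] [0.2391 0.2391]
light_bar side [244.6 207.5] 0.63 depthpt [ 0.608 -0.03   0.277]
light_bar top [248.9 153.8] 0.79 depthpt [ 0.592 -0.019  0.28 ]
   tri [ 0.5974 -0.026   0.2591] [0.0075 0.0075]
upper_rail side [251.2 226.1] 0.98 depthpt [ 0.574 -0.027  0.065]
upper_rail top [254.2 162.2] 0.79 depthpt [ 0.593 -0.035  0.081]
   tri [ 0.5888 -0.0283  0.0977] [0.0071 0.0071]
stand side [249.4 236.1] 0.77 depthpt [ 0.621 -0.017  0.
[... 477 characters left out ...]
8 0.3202 0.0258] [0.0036 0.0036]
{'time': 1.1, 'q': array([ 6.62328035e+01,  4.97731543e+00,  1.00786161e+01,  9.50995508e+01,
       -1.44703340e-04,  8.99994308e+01]), 'qd': array([ 0.0690093 ,  0.05041451, -0.02445874, -0.0002974 ,  0.07003644,
        0.03843457]), 'joint_efforts': array([-1.59392705e-03, -5.20112944e+01,  4.64864874e+01,  1.53909226e-03,
       -9.12745804e-05,  8.61497966e-06]), 'ee_pos': array([0.22166109, 0.5033515 , 0.23130296]), 'tcp_rot': array([1.79998250e+02, 1.44720725e-04, 1.56233373e+02]), 'wrist_force': array([-0.6353512 ,  1.39902307,  1.43820133]), 'torque': array([-0.01138847,  0.02164325, -0.00666406]), 'grasp_force': 0.0, 'opening': 0.08548858319106961}
```

```bash
python3 -c "
import cv2
a=cv2.imread('pics/side0.png');b=cv2.imread('pics/top0.png')
cv2.imwrite('pics/v1.png',cv2.resize(a[140:300,170:370],None,fx=4,fy=3.75,interpolation=2)) 
cv2.imwrite('pics/v2.png',cv2.resize(b[110:260,150:350],None,fx=4,fy=4,interpolation=2))"
```

```text
(no output)
```

View pics/v1.png

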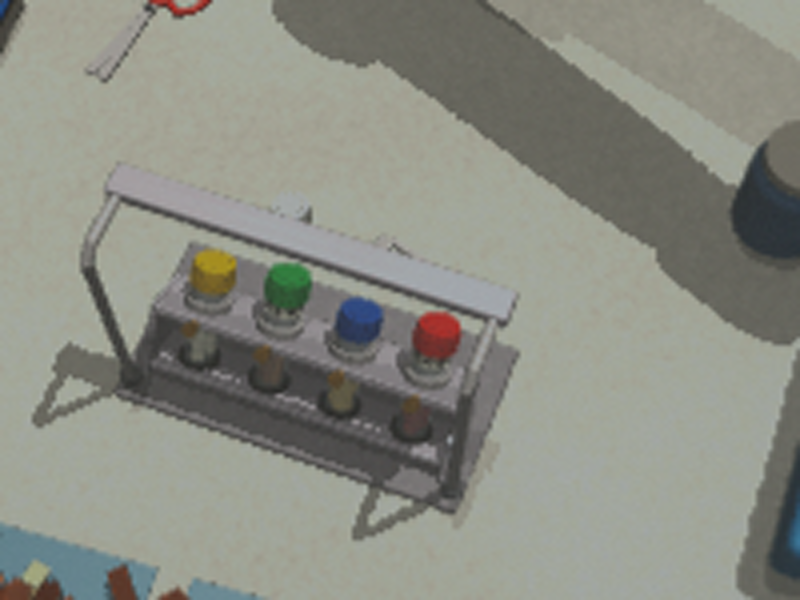

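View pics/v2.png

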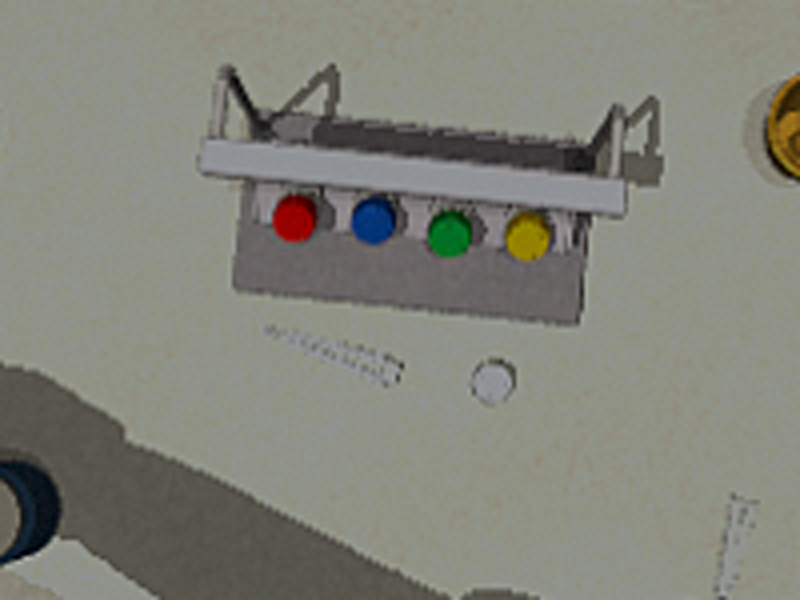

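View pics/top0.png

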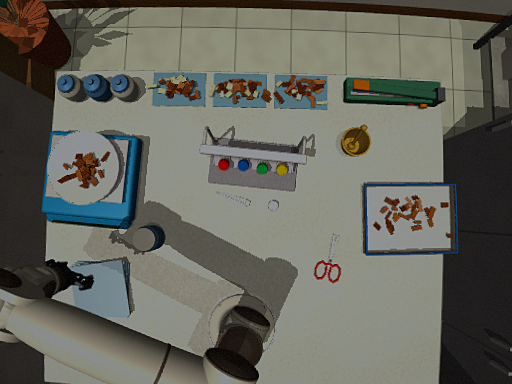

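```bash
cat > fit.py <<'E'
from h import *
from scipy.optimize import least_squares
SE={"red":(99,.038+.013),"blue":(33,.039),"green":(-33,.051),"yellow":(-99,.039)}
HUE={"red":lambda h:(h<8)|(h>172),"blue":lambda h:(h>105)&(h<130),"green":lambda h:(h>45)&(h<80),"yellow":lambda h:(h>20)&(h<34)}
C0={"side":{"yellow":(223,210),"green":(242,214),"blue":(260,224),"red":(279,228)},"top":{"red":(224,164),"blue":(243,165),"green":(262,168),"yellow":(282,169)}}
def cloud(cam,p,d):
    hsv=cv2.cvtColor(p,cv2.COLOR_RGB2HSV);out={}
    for n in SE:
        m=HUE[n](hsv[...,0])&(hsv[...,1]>130)&(d>0)
        cx,cy=C0[cam][n];v,u=np.nonzero(m);k=(abs(u-cx)<9)&(abs(v-cy)<9)
        out[n]=np.array([(lambda o,r:o+d[b,a]*r)(*ray(cam,(a,b))) for a,b in zip(u[k],v[k])])
    return out
def frame(P,yaw):
    Rz=R.from_euler("z",yaw).as_matrix();return Rz@R.from_euler("y",-30,degrees=True).as_matrix()
def sdf(q):  # top centre origin, z out
    r=np.hypot(q[:,0],q[:,1])-.0185;z=np.maximum(q[:,2],-.026-q[:,2])
    return np.where((r>0)&(z>0),np.hypot(r,z),np.maximum(r,z))
def top(x,n):
    F=frame(x[:3],x[3]);y,h=SE[n];return x[:3]+F@np.array([0,y/1000,h])
def fit(cl):
    def f(x):
        F=frame(x[:3],x[3]);return np.concatenate([sdf((c[n]-top(x,n))@F) for c in cl for n in c if len(c[n])])
    return least_squares(f,[.585,-.028,.085,np.radians(-5)],loss="soft_l1",f_scale=.002)
if __name__=="__main__":
    A={c:cloud(c,cv2.imread(f"pics/{c}0.png")[...,::-1].copy(),np.load(f"pics/{c}0.npy")) for c in("side","top")}
    for nm,s in(("side",[A["side"]]),("top",[A["top"]]),("both",list(A.values()))):
        r=fit(s);print(nm,{n:len(s[0][n]) for n in SE},r.x[:3].round(4),np.degrees(r.x[3]).round(2),"rms",np.sqrt(np.mean(r.fun**2)).round(4))
        for n in("red","blue"):print("  ",n,top(r.x,n).round(4))
E
python3 fit.py
```

```text
side {'red': 103, 'blue': 49, 'green': 45, 'yellow': 104} [ 0.5895 -0.0293  0.0868] -4.39 rms 0.0018
   red [0.5716 0.0714 0.1309]
   blue [0.5725 0.0051 0.1205]
top {'red': 104, 'blue': 101, 'green': 100, 'yellow': 110} [ 0.5878 -0.0309  0.0879] -4.04 rms 0.0031
   red [0.5694 0.0697 0.1321]
   blue [0.5707 0.0034 0.1217]
both {'red': 103, 'blue': 49, 'green': 45, 'yellow': 104} [ 0.5886 -0.0301  0.0875] -4.31 rms 0.0027
   red [0.5706 0.0705 0.1317]
   blue [0.5716 0.0042 0.1213]
```

```bash
cat > plan.py <<'E'
from h import *
import sys
from fit import frame
TOP={"red":np.array([.5706,.0705,.1317]),"blue":np.array([.5716,.0042,.1213])}
F=frame(None,np.radians(-4.3));n=F[:,2];y=F[:,1]
T=np.c_[np.cross(y,-n),y,-n]
def go(name,out):
    s=readout.get_obs();c=R.from_euler("xyz",s["tcp_rot"],degrees=True)
    print(s["time"],"rotvec",(R.from_matrix(T)*c.inv()).as_rotvec(degrees=True).round(2),"d",((TOP[name]+n*out-s["ee_pos"])*1000).round(1))
if __name__=="__main__":
    print("n",n.round(3)); go(sys.argv[1],float(sys.argv[2]))
E
python3 plan.py red .08; python3 plan.py red .015
```

```text
n [-0.499  0.037  0.866]
1.1 rotvec [ -7.31 -29.24  19.02] d [ 309.1 -429.9  -30.3]
n [-0.499  0.037  0.866]
1.1 rotvec [ -7.31 -29.24  19.02] d [ 341.5 -432.3  -86.6]
```

```bash
python3 -m jog '[{"rotation":[0,0,0],"translation":[20,-30,30],"grip":0},{"rotation":[-1,-4,3],"translation":[45,-65,40],"grip":0},{"rotation":[-2,-8,5],"translation":[70,-100,40],"grip":0},{"rotation":[-3,-12,8],"translation":[98,-138,40],"grip":0},{"rotation":[-4,-16,10.5],"translation":[126,-176,40],"grip":0},{"rotation":[-5,-20,13],"translation":[154,-214,35],"grip":0},{"rotation":[-6,-24,15.5],"translation":[182,-252,30],"grip":0},{"rotation":[-7.3,-29.2,19],"translation":[210,-290,20],"grip":0},{"rotation":[-7.3,-29.2,19],"translation":[238,-328,10],"grip":0},{"rotation":[-7.3,-29.2,19],"translation":[264,-366,0],"grip":0},{"rotation":[-7.3,-29.2,19],"translation":[290,-402,-15],"grip":0},{"rotation":[-7.3,-29.2,19],"translation":[309,-430,-30],"grip":0},{"rotation":[-7.3,-29.2,19],"translation":[309,-430,-30],"grip":0},{"rotation":[-7.3,-29.2,19],"translation":[309,-430,-30],"grip":0},{"rotation":[-7.3,-29.2,19],"translation":[309,-430,-30],"grip":0}]' 40; python3 plan.py red .01; python3 plan.py red .0
python3 - <<'E'
from h import *
p,d=imaging.camera("top");q,_=imaging.camera("side")
cv2.imwrite("pics/v3.png",np.hstack([cv2.resize(p[100:250,170:320],None,fx=2.66,fy=4)[...,::-1],cv2.resize(q[140:290,190:340],None,fx=2.66,fy=4)[...,::-1]]))
E
```

```text
time: 2.6
ee_pos: [0.5305, 0.0739, 0.2019]
tcp_rot: [180.0, 30.0, 175.7]
wrist_force: [0.1, -0.7, -0.2]
opening: 0.0002
grasp_force: 0.0
n [-0.499  0.037  0.866]
2.6 rotvec [-0.02 -0.01 -0.01] d [ 35.1  -3.1 -61.6]
n [-0.499  0.037  0.866]
2.6 rotvec [-0.02 -0.01 -0.01] d [ 40.1  -3.4 -70.2]
```

View pics/v3.png

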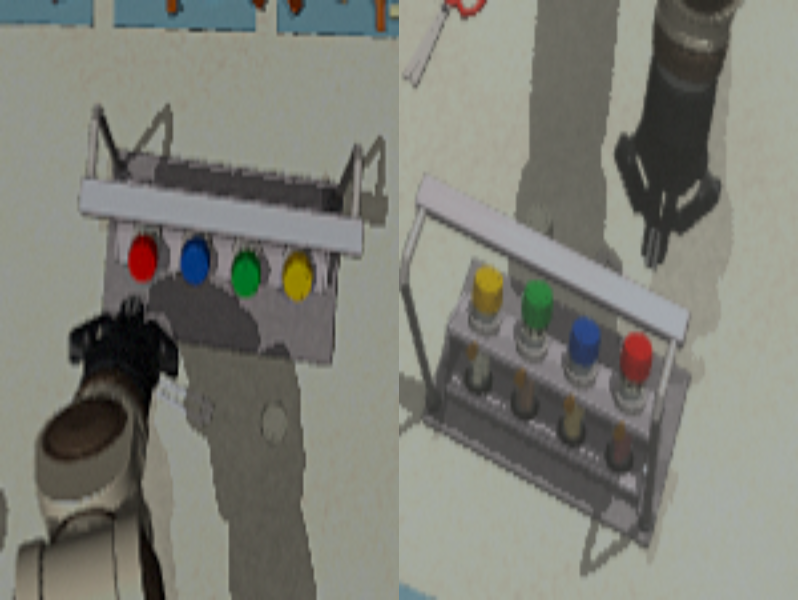

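```bash
python3 -m jog '[{"rotation":[0,0,0],"translation":[18,-1.5,-31],"grip":0},{"rotation":[0,0,0],"translation":[35,-3,-61.5],"grip":0},{"rotation":[0,0,0],"translation":[38,-3.2,-66],"grip":0},{"rotation":[0,0,0],"translation":[39,-3.3,-68.5],"grip":0},{"rotation":[0,0,0],"translation":[40,-3.4,-70],"grip":0},{"rotation":[0,0,0],"translation":[41,-3.5,-72],"grip":0},{"rotation":[0,0,0],"translation":[41,-3.5,-72],"grip":0}]'; python3 -m jog '[{"rotation":[0,0,0],"translation":[0.5,0,-0.9],"grip":0},{"rotation":[0,0,0],"translation":[1,0,-1.7],"grip":0},{"rotation":[0,0,0],"translation":[1,0,-1.7],"grip":0}]';python3 plan.py red 0
```

```text
time: 3.4
ee_pos: [0.5722, 0.0703, 0.1313]
tcp_rot: [179.9, 30.1, 175.7]
wrist_force: [-2.5, 2.0, 5.3]
opening: 0.0005
grasp_force: 3.1
time: 3.7
ee_pos: [0.5732, 0.0702, 0.1294]
tcp_rot: [179.9, 30.1, 175.7]
wrist_force: [-2.3, 1.7, 4.8]
opening: 0.0001
grasp_force: 2.7
n [-0.499  0.037  0.866]
3.7 rotvec [-0.05  0.11 -0.  ] d [-2.6  0.3  2.3]
```

```bash
python3 -m jog '[{"rotation":[0,0,0],"translation":[1,-0.1,-1.8],"grip":0},{"rotation":[0,0,0],"translation":[2,-0.15,-3.5],"grip":0},{"rotation":[0,0,0],"translation":[2,-0.15,-3.5],"grip":0}]'; python3 -m jog '[{"rotation":[0,0,0],"translation":[1,-0.1,-1.7],"grip":0},{"rotation":[0,0,0],"translation":[2,-0.15,-3.5],"grip":0},{"rotation":[0,0,0],"translation":[2,-0.15,-3.5],"grip":0}]';python3 plan.py red -0.012
```

```text
time: 4.0
ee_pos: [0.5744, 0.0695, 0.1234]
tcp_rot: [-180.0, 29.9, 175.7]
wrist_force: [-0.3, 0.5, 0.2]
opening: 0.0003
grasp_force: 0.0
time: 4.3
ee_pos: [0.5765, 0.0694, 0.12]
tcp_rot: [-180.0, 29.9, 175.7]
wrist_force: [-0.2, -0.3, 0.8]
opening: -0.0001
grasp_force: 0.0
n [-0.499  0.037  0.866]
4.3 rotvec [ 0.   -0.09  0.03] d [0.1 0.6 1.3]
```

```bash
python3 -m jog '[{"rotation":[0,0,0],"translation":[0.5,0,-0.9],"grip":0},{"rotation":[0,0,0],"translation":[0.5,0,-0.9],"grip":0}]';  python3 -m jog '[{"rotation":[0,0,0],"translation":[0.5,0,-0.9],"grip":0},{"rotation":[0,0,0],"translation":[0.5,0,-0.9],"grip":0}]'
```

```text
time: 4.5
ee_pos: [0.5768, 0.0695, 0.1199]
tcp_rot: [-180.0, 29.9, 175.7]
wrist_force: [-7.1, -1.1, 6.4]
opening: 0.0003
grasp_force: 4.3
time: 4.7
ee_pos: [0.577, 0.0695, 0.1198]
tcp_rot: [-180.0, 29.9, 175.7]
wrist_force: [-17.4, -0.1, 13.8]
opening: -0.0002
grasp_force: 10.7
```

```bash
python3 -m jog '[{"rotation":[0,0,0],"translation":[-5,0.4,8.7],"grip":0},{"rotation":[0,0,0],"translation":[-20,1.5,35],"grip":0},{"rotation":[0,0,0],"translation":[-40,3,69],"grip":0},{"rotation":[0,0,0],"translation":[-43,-15,69],"grip":52},{"rotation":[0,0,0],"translation":[-45,-40,69],"grip":52},{"rotation":[0,0,0],"translation":[-47,-63,60],"grip":52},{"rotation":[0,0,0],"translation":[-47,-63,60],"grip":52},{"rotation":[0,0,0],"translation":[-47,-63,60],"grip":52},{"rotation":[0,0,0],"translation":[-47,-63,60],"grip":52}]' 40; python3 plan.py blue .02; python3 plan.py blue -.031;  python3 - <<'E'
from fit import *
C={}
for c in("side","top"):
    p,d=imaging.camera(c); C[c]=p
    cl=cloud(c,p,d)
    a=cl["red"];print(c,len(a),a[:,2].max() if len(a) else 0,{n:round(float(np.percentile(cl[n][:,2],90)),4) for n in cl if len(cl[n])})
p,q=C["top"],C["side"]
cv2.imwrite("pics/v4.png",np.hstack([cv2.resize(p[100:250,170:320],None,fx=2.66,fy=4)[...,::-1],cv2.resize(q[140:290,190:340],None,fx=2.66,fy=4)[...,::-1]]))
E
```

```text
time: 5.6
ee_pos: [0.5308, 0.007, 0.1792]
tcp_rot: [180.0, 30.0, 175.7]
wrist_force: [-0.6, -0.4, 0.2]
opening: 0.052
grasp_force: 0.0
n [-0.499  0.037  0.866]
5.6 rotvec [-0.02 -0.02  0.01] d [ 30.8  -2.  -40.5]
n [-0.499  0.037  0.866]
5.6 rotvec [-0.02 -0.02  0.01] d [ 56.2  -3.9 -84.7]
side 104 0.13065950872759435 {'red': 0.1283, 'blue': 0.1274, 'green': 0.1393, 'yellow': 0.1267}
top 105 0.13610046213302263 {'red': 0.1283, 'blue': 0.1283, 'green': 0.1391, 'yellow': 0.1272}
```

View pics/v4.png

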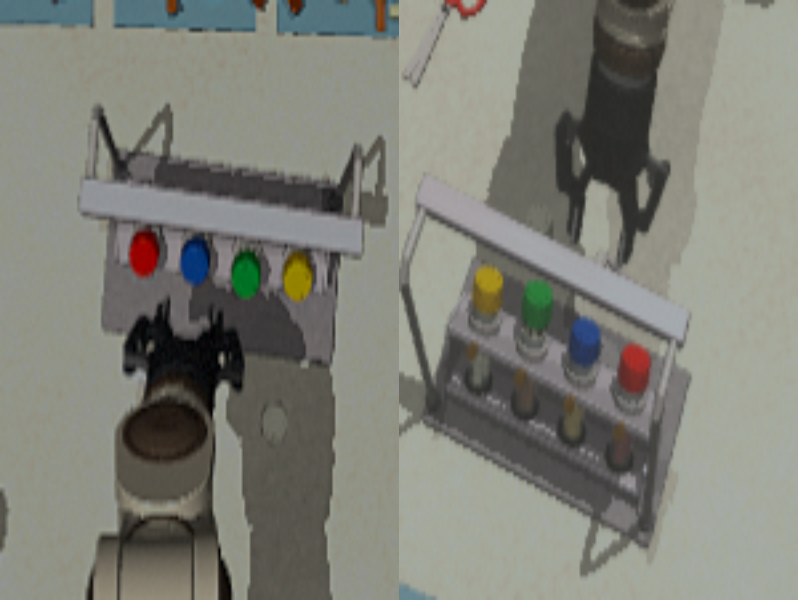

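```bash
python3 -m jog '[{"rotation":[0,0,0],"translation":[20,-1.3,-26],"grip":47},{"rotation":[0,0,0],"translation":[36,-2.4,-50],"grip":47},{"rotation":[0,0,0],"translation":[41,-2.8,-58],"grip":47},{"rotation":[0,0,0],"translation":[45,-3.1,-65],"grip":47},{"rotation":[0,0,0],"translation":[48,-3.3,-70.5],"grip":47},{"rotation":[0,0,0],"translation":[48,-3.3,-70.5],"grip":47}]'; python3 plan.py blue -.028;  python3 - <<'E'
from h import *
p,d=imaging.camera("top");q,_=imaging.camera("side")
cv2.imwrite("pics/v5.png",np.hstack([cv2.resize(p[130:210,205:285],None,fx=5,fy=7,interpolation=2)[...,::-1],cv2.resize(q[180:260,220:300],None,fx=5,fy=7,interpolation=2)[...,::-1]]))
E
```

```text
time: 6.3
ee_pos: [0.5787, 0.0034, 0.1083]
tcp_rot: [180.0, 30.0, 175.7]
wrist_force: [-0.5, -0.7, 0.3]
opening: 0.047
grasp_force: 0.0
n [-0.499  0.037  0.866]
6.3 rotvec [-0.01 -0.05  0.01] d [  6.9  -0.3 -11.3]
```

View pics/v5.png

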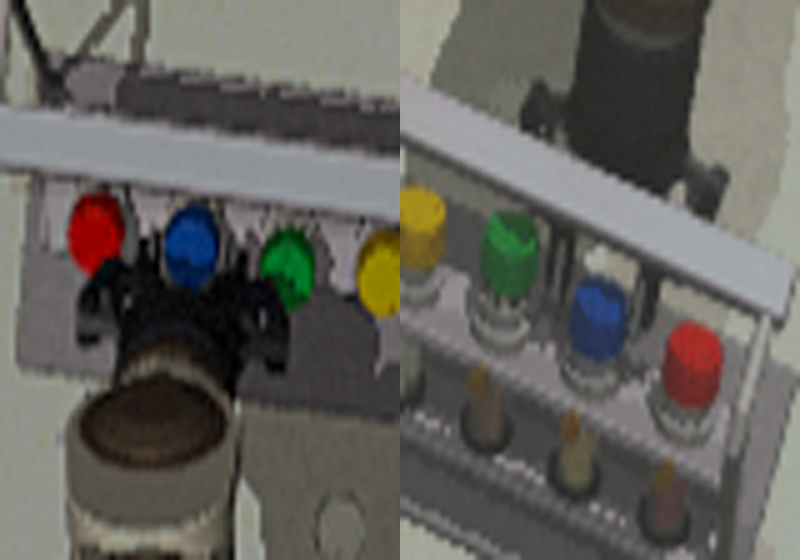

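```bash
python3 -m jog '[{"rotation":[0,0,0],"translation":[2.5,-0.1,-4],"grip":47},{"rotation":[0,0,0],"translation":[5,-0.2,-8],"grip":47},{"rotation":[0,0,0],"translation":[7,-0.3,-11.5],"grip":47},{"rotation":[0,0,0],"translation":[7,-0.3,-11.5],"grip":47}]'; python3 -m jog '[{"rotation":[0,0,0],"translation":[0,0,0],"grip":30},{"rotation":[0,0,0],"translation":[0,0,0],"grip":30},{"rotation":[0,0,0],"translation":[0,0,0],"grip":30},{"rotation":[0,0,0],"translation":[0,0,0],"grip":30},{"rotation":[0,0,0],"translation":[0,0,0],"grip":30}]' 40
```

```text
time: 6.8
ee_pos: [0.5855, 0.0029, 0.0959]
tcp_rot: [-180.0, 29.9, 175.7]
wrist_force: [0.4, 0.4, -0.7]
opening: 0.0473
grasp_force: 0.0
time: 7.3
ee_pos: [0.5854, 0.0047, 0.0969]
tcp_rot: [179.8, 29.9, 175.8]
wrist_force: [-2.9, 9.1, 1.9]
opening: 0.0349
grasp_force: 39.6
```

```bash
python3 -m jog '[{"rotation":[0,0,0],"translation":[0,1.8,0],"grip":30},{"rotation":[0,0,0],"translation":[-1,1.9,1.7],"grip":30},{"rotation":[0,0,0],"translation":[-1.5,2,2.6],"grip":30},{"rotation":[0,0,0],"translation":[-1.5,2,2.6],"grip":30}]' 50;  python3 -m jog '[{"rotation":[0,0,0],"translation":[-1,0,1.7],"grip":30},{"rotation":[0,0,0],"translation":[-2,0.1,3.5],"grip":30},{"rotation":[0,0,0],"translation":[-2,0.1,3.5],"grip":30}]'
```

```text
time: 7.7
ee_pos: [0.584, 0.0049, 0.0992]
tcp_rot: [180.0, 29.9, 175.7]
wrist_force: [1.1, -0.2, -2.9]
opening: 0.0347
grasp_force: 50.9
time: 8.0
ee_pos: [0.5818, 0.0051, 0.1031]
tcp_rot: [180.0, 29.9, 175.7]
wrist_force: [-3.3, -0.1, -0.0]
opening: 0.0342
grasp_force: 51.2
```

```bash
python3 -m jog '[{"rotation":[0,0,0],"translation":[-1,0,1.7],"grip":30},{"rotation":[0,0,0],"translation":[-1.7,0.1,3],"grip":30},{"rotation":[0,0,0],"translation":[-1.7,0.1,3],"grip":30}]';  python3 - <<'E'
from fit import *
p,d=imaging.camera("top");q,e=imaging.camera("side")
for c,a,b in(("top",p,d),("side",q,e)):
    cl=cloud(c,a,b);print(c,{n:(len(cl[n]),round(float(np.percentile(cl[n][:,2],90)),4)) for n in cl if len(cl[n])})
cv2.imwrite("pics/v6.png",np.hstack([cv2.resize(p[130:210,205:285],None,fx=5,fy=7,interpolation=2)[...,::-1],cv2.resize(q[180:260,220:300],None,fx=5,fy=7,interpolation=2)[...,::-1]]))
E
```

```text
time: 8.3
ee_pos: [0.5801, 0.0052, 0.1062]
tcp_rot: [180.0, 29.9, 175.7]
wrist_force: [-7.3, 1.2, 3.0]
opening: 0.0343
grasp_force: 51.6
top {'red': (105, 0.13), 'blue': (94, 0.1395), 'green': (99, 0.1386), 'yellow': (110, 0.1281)}
side {'red': (103, 0.126), 'blue': (51, 0.1382), 'green': (41, 0.139), 'yellow': (107, 0.1261)}
```

View pics/v6.png

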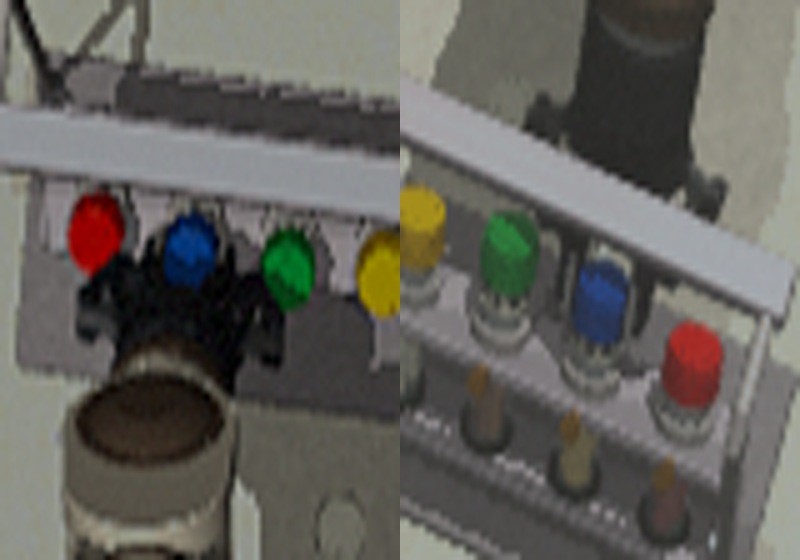

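Blue is now raised, level with green (side crop 600,300), and white neck shows beneath it; red sits low. I'll release and withdraw along the tube.

```bash
python3 -m jog '[{"rotation":[0,0,0],"translation":[0,-0.7,0],"grip":47},{"rotation":[0,0,0],"translation":[0,-0.7,0],"grip":47},{"rotation":[0,0,0],"translation":[0,-0.7,0],"grip":47},{"rotation":[0,0,0],"translation":[0,-0.7,0],"grip":47},{"rotation":[0,0,0],"translation":[-3,-0.4,5.2],"grip":47},{"rotation":[0,0,0],"translation":[-8,0,13.9],"grip":47},{"rotation":[0,0,0],"translation":[-18,0.8,31],"grip":47},{"rotation":[0,0,0],"translation":[-35,2,61],"grip":47},{"rotation":[0,0,0],"translation":[-55,3.5,95],"grip":47},{"rotation":[0,0,0],"translation":[-80,5,120],"grip":47},{"rotation":[0,0,0],"translation":[-110,5,130],"grip":47},{"rotation":[0,0,0],"translation":[-110,5,130],"grip":47}]';  python3 - <<'E'
from fit import *
p,d=imaging.camera("top");q,e=imaging.camera("side")
for c,a,b in(("top",p,d),("side",q,e)):
    cl=cloud(c,a,b);print(c,{n:(len(cl[n]),round(float(np.percentile(cl[n][:,2],90)),4)) for n in cl if len(cl[n])})
cv2.imwrite("pics/v7.png",np.hstack([cv2.resize(p[100:250,170:320],None,fx=2.66,fy=4)[...,::-1],cv2.resize(q[180:260,220:300],None,fx=5,fy=7.5,interpolation=2)[...,::-1]]))
E
```

```text
time: 9.6
ee_pos: [0.4689, 0.0103, 0.2401]
tcp_rot: [179.9, 30.3, 175.7]
wrist_force: [0.6, -0.4, -0.4]
opening: 0.047
grasp_force: 0.0
top {'red': (104, 0.1284), 'blue': (101, 0.1397), 'green': (100, 0.1384), 'yellow': (108, 0.1288)}
side {'red': (103, 0.1281), 'blue': (58, 0.14), 'green': (48, 0.1376), 'yellow': (105, 0.1268)}
```

View pics/v7.png

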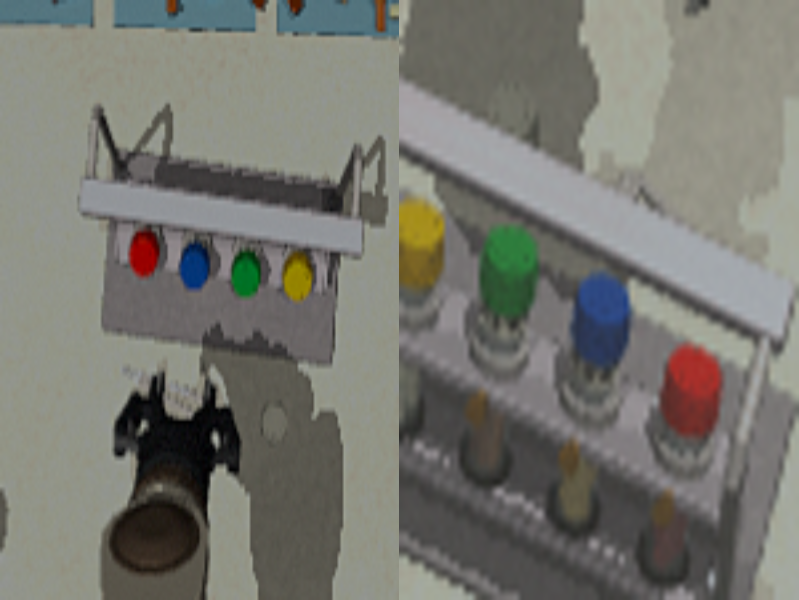

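Blue (600,320) is up with its slotted neck showing, like green. Red (690,390) is down, like yellow, and the gripper is clear.

```bash
python3 -c "
from workcell import bot;print(bot.job_done())"
```

```text
the job is handed in; nothing more can be done
None
```

The red cap is pressed home and sealed, the blue cap is up in the vented position and released, yellow and green are unchanged, and the job was handed in at about 10 s with the gripper clear.

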